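# Stack the second parts tote and lock the stack

## Robot

A 7-joint arm with a two-finger parallel gripper is mounted at the origin on the work surface; the furniture and walls round the work are solid. World frame = base frame: x ahead of the robot, y to its left, z up, the work surface at z = 0. Lengths are in m, angles in degrees, forces in N, time in s.
With the tool pointing down it reaches from about 0.425 to 1.025 m from the base axis. Payload 9.4 kg.
Tool frame: the origin (TCP) lies at the centre of the arm's flange, where the gripper is bolted on; the fingertips stand 186 mm ahead of it and the grasp point (between the pads) lies 167 mm ahead of it; z points along the fingers, y is the direction in which the jaws open and shut (so a half turn about z gives the same grasp; the last joint's range is limited). The gripper opens to 93 mm and grips with 3 to 60 N. Pads are 15 mm wide; open, the fingers measure 128 mm over their backs; the gripper's body (75 mm by 188 mm) begins 65 mm behind the grasp point.
Start: joints at [71.866, 34.337, -0.143, 91.639, 0.103, 54.024, -4.572], TCP at [0.172, -0.704, 0.405] pointing down, gripper open.
Joint ranges: [-147.43, 147.43], [-19.82, 112.94], [-74.19, 73.91], [6.32, 146.72], [-59.91, 239.91], [6.04, 106.73], [-150.56, 150.56]. Speed limits (degrees/s): [127.2, 127.2, 172.46, 172.46, 180, 180, 180].

## Interface

Orientations are given as a 3x3 rotation matrix whose columns are the frame's x, y, z axes.
In Python, from station import r gives the robot as it stands. Calls block until the motion is done:
- r.move_to(position, orientation): joint-space move of the TCP to a pose.
- r.move_l(position, rate=0.15, attitude=None): straight line of the TCP; attitude=None keeps the orientation; rate is the mean speed in m/s.
- r.goto_joints(angles): joint-space move.
- r.let_go() and r.gripper_close(): open the fingers fully, or close them until they stop; the grip force is fixed at half the most.
- r.hold(seconds).
- r.inverse_kinematics(position, orientation): joint angles nearest the present ones, or None.
- r.get_state(): the state.
- r.capture(name): name is "scene" or "top"; returns a dict with "pixels" (480x640x3 uint8, red, green, blue), "K" (3x3 intrinsics, pixels), "view" (4x4, takes a point from world to camera coordinates). Camera axes: x right, y up, looking along -z (the intrinsics and any distortion apply to the point x, -y, -z); pixel columns grow to the right and rows downward; lengths in m; the calibration is good to about 2 mm. A picture is of the moment at which its call begins. There is no depth.
A pose or a line that the arm cannot do raises r.PlanningError and nothing moves.
- r.finish_job(): hands the job in, once; it reports no verdict.
Trained networks look in the newest picture that a camera, given by its name, has taken for a name from the list of things; names that differ only in an ending like _2 or _b are one class to them, and where a whole thing is asked for, a point or a joint stands for the part that bears it (a point fixed in the world has none). Each returns a list of dicts, best first, with "p" (0 to 1); they miss things now and then, are a little off and sometimes report something else, mostly with a low value. They report only what shows in the picture. A call takes as long as a camera call.
- r.trace(camera, query): "pixels" (480x640 bool, what is visible of it) and "bbox" ([left, top, width, height] in pixels, round what is visible of it).
The state is a dict: "clock": time; "q": joint angles; "dq": joint speeds; "effort": joint torques, N m; "tool_pos": TCP position; "tool_rot": TCP orientation; "force": force on the tool from outside, world axes, zero at the start; "ft_torque": the same for the moment, N m; "gripper_width": finger opening in m.
Only numpy, scipy, OpenCV 4.12 (cv2) and the standard library are available. Lean on these libraries where they do the work, as an engineer would, in place of code of your own. Each camera call takes 0.05 s, during which the arm holds its last target. There are 200 camera calls.

## Task

The parts tote on the carrier is held by a hold-down with a red knob. Swing the hold-down fully open, turn the spare blue tote so that it stacks on the tote in the carrier instead of nesting inside it (white ends at opposite ends) and set it down gently, then swing the hold-down fully closed over the top tote. Leave the lower tote seated in the carrier and the other things on the bench where they are.

Things in the scene. Friction and masses are not known exactly. Their poses are not given: they have to be found in the camera images.
- upper_tote_center (a point): centre, 25 mm above its underside, of the spare tote on the bench: open blue tote 110 (x) x 60 (y) x 50 mm, 0.16 kg, z up, -x end white. Top 23 mm: upright rim band, grip across its 60 mm width; below, walls taper to 95 x 45 mm. Inside, 8 mm under the rim, 3 ledges: on both long sides at x=+30 mm, and mid white end; under each, outside, a channel open below.
- lower_tote_center (a point): centre, 25 mm above its underside, of a like tote (same size, axes, white -x end), 0.3 kg, loose in the carrier, its underside 10 mm above the bench, white end by the post. A tote facing the same way nests, some 24 mm higher than it; turned half round (white over blue end) its floor enters the rim by 8 mm, 3.7 mm play each way, and rests on the ledges, 42 mm higher.
- carrier: carrier fixed to the bench: grey board 168 x 84 mm, 10 mm thick, with a low black fence (top 16 mm above the bench) round the lower tote. Origin on the bench under the middle of the tote's place; x along the tote, y across it, z up. A steel post, 22 mm thick, stands at x = -80 mm and carries the hold-down.
- latch (a joint): angle (rad) of the hold-down, a dark flat arm, 18 mm wide, reaching 60 mm from the upright pivot on the post: 0 = closed stop, along the carrier's +x over the tote; 1.571 = open stop, a quarter turn anticlockwise from above, along the carrier's +y. Underside 105 mm above the bench, 3 mm over a stacked tote's rim. Stays where left; about 2 N at the knob turns it. Starts (nearly) closed.
- latch_knob (a point): grip point on the red upright knob on the hold-down: a round pin 16 mm thick, 34 mm tall (113 to 147 mm above the bench); this point is on its axis, 130 mm above the bench, 45 mm from the pivot. Turns with the arm.
- latch_pivot (a point): point on the vertical pivot axis of the hold-down, 130 mm above the bench (nothing stands there above 116 mm)
- tape_roll: bystander: roll of purple tape, 68 mm wide, 18 mm high; origin at its underside
- cork_block: bystander: brown block, 50 x 90 x 28 mm; origin at its underside
- driver_black: bystander: black screwdriver, 146 mm long, lying near the right edge; origin at its underside

How it is judged (in metres and radians):
On the way, in this order (a step that is already met when the one before it is completed fails the run):
1. the hold-down is swung open to its stop (more than 1.4 rad) (value of joint latch above 1.4 rad), for 0.2 s.
2. the spare tote rests stacked on the lower one, released, with the hold-down still open (z of upper_tote_center in the frame of lower_tote_center between 0.039 and 0.0455 m and x of upper_tote_center in the frame of lower_tote_center between -0.007 and 0.007 m and y of upper_tote_center in the frame of lower_tote_center between -0.007 and 0.007 m and angle between upper_tote_center's own z axis and vertical below 0.06 rad and angle between the x axis of upper_tote_center and the x axis of lower_tote_center, either way round below 0.15 rad and contact force between the fingers and upper_tote below 0.2 N and value of joint latch above 1.2 rad), for 0.3 s.
At the end, for the whole second after the job is handed in: Spare tote stacked 39 to 45.5 mm above the lower one (nested: 24), centred within 7 mm, level within 0.06 rad, lined up within 0.15 rad, released, both at rest; lower tote upright within 6 mm of its place in the carrier; hold-down within 0.12 rad of its closed stop (z of upper_tote_center in the frame of lower_tote_center between 0.039 and 0.0455 m and x of upper_tote_center in the frame of lower_tote_center between -0.007 and 0.007 m and y of upper_tote_center in the frame of lower_tote_center between -0.007 and 0.007 m and angle between upper_tote_center's own z axis and vertical below 0.06 rad and angle between the x axis of upper_tote_center and the x axis of lower_tote_center, either way round below 0.15 rad and x of lower_tote_center in the frame of carrier between -0.006 and 0.006 m and y of lower_tote_center in the frame of carrier between -0.006 and 0.006 m and z of lower_tote_center in the frame of carrier between 0.032 and 0.038 m and angle between lower_tote_center's own z axis and vertical below 0.05 rad and contact force between the fingers and upper_tote below 0.2 N and value of joint latch below 0.12 rad and linear speed of each of upper_tote, lower_tote below 0.02 m/s); the robot touches nothing.
It fails at once if the spare tote is dropped (falls free at more than 0.45 m/s, about a centimetre) (linear speed of upper_tote above 0.45 m/s and contact force between the fingers and upper_tote below 0.1 N).
It fails at once if a bystander (tape roll, brown block, black screwdriver) is moved more than 30 mm (distance of any of tape_roll, cork_block, driver_black from where it was at the start of the episode above 0.03 m).
It also fails if it takes over 64 s, if anything falls off the work surface, if the arm or the gripper's body presses on something with over 40 N, if the wrist force passes 120 N, or if a joint passes its speed limit or range.

## Working session

There is one attempt and no reset: what is moved stays moved. The work goes in short steps, each a Python script; the robot and the scene stay as the last script left them, time stands still between calls to the robot, and variables do not carry over. Pictures are saved under pics/ and viewed, about 8 in all and at most 12, crops included, and the job is handed in when it is done.

```bash
mkdir -p pics; ls
python3 - <<'E'
from station import r
import cv2,numpy as np
for c in("scene","top"):
    d=r.capture(c); cv2.imwrite(f"pics/{c}0.png",d["pixels"][:,:,::-1]); print(c,d["K"].tolist(),np.round(d["view"],4).tolist(), [k for k in d])
    np.savez(f"{c}0.npz",**{k:np.array(d[k]) for k in("pixels","K","view")})
    for q in("upper_tote_center","lower_tote_center","carrier","latch","latch_knob","tape_roll","cork_block","driver_black"):
        for t in r.trace(c,q)[:2]: 
            m=t["pixels"]; ys,xs=np.nonzero(m); print(c,q,round(t["p"],2),t["bbox"],m.sum(),xs.mean().round(1),ys.mean().round(1))
            np.save(f"m_{c}_{q}_{round(t['p'],2)}.npy",m)
print(r.get_state())
E
```

```text
pics
scene [[572.2915281241172, 0.0, 311.58736223566467], [0.0, 572.2915281241172, 241.53600623088929], [0.0, 0.0, 1.0]] [[-0.6841, -0.7293, -0.0007, 0.2727], [0.4433, -0.4166, 0.7937, -0.3667], [-0.5792, 0.5427, 0.6083, -0.7655], [0.0, 0.0, 0.0, 1.0]] ['pixels', 'K', 'view']
scene upper_tote_center 0.74 [367.1, 241.1, 58.2, 36.2] 1849 392.9 257.3
scene lower_tote_center 0.82 [191.3, 241.5, 63.0, 49.4] 1760 220.9 262.7
scene lower_tote_center 0.15 [234.5, 374.6, 43.1, 42.8] 1196 257.1 398.3
scene carrier 0.96 [188.9, 210.3, 83.2, 93.0] 1603 235.3 257.5
scene latch 0.64 [236.6, 374.3, 39.4, 45.3] 1233 256.8 398.5
scene latch 0.56 [227.1, 211.1, 34.2, 24.9] 346 241.4 222.7
scene latch_knob 0.69 [227.1, 212.7, 34.9, 26.2] 420 242.1 222.7
scene tape_roll 0.61 [234.1, 375.3, 43.1, 44.5] 1289 257.0 398.6
scene cork_block 0.59 [285.6, 334.6, 48.7, 52.7] 1699 308.3 358.9
scene driver_black 0.65 [330.5, 205.3, 29.0, 20.3] 267 345.6 213.8
scene driver_black 0.33 [366.9, 243.7, 55.4, 32.9] 1836 393.2 257.5
top [[436.1214095512828, 0.0, 316.9127986262942], [0.0, 436.1214095512828, 235.8182774077
[... 784 characters left out ...]
     54.0221806 , -4.57230311]), 'dq': array([ 0.09590096,  0.0508364 , -0.06942849,  0.0413175 , -0.04395084,
       -0.02256675,  0.00603747]), 'effort': array([-5.75404065e-04, -7.64825320e+01,  1.49640754e+00, -2.52713388e+01,
       -5.24293806e-02,  1.04198459e-02,  3.74541912e-05]), 'tool_pos': array([ 0.17222424, -0.70424879,  0.40474933]), 'tool_rot': array([[ 9.71372751e-01,  2.37560473e-01,  6.57030598e-06],
       [ 2.37560473e-01, -9.71372748e-01, -7.92182116e-05],
       [-1.24368997e-05,  7.85112572e-05, -9.99999997e-01]]), 'force': array([-0.556067  , -0.58223202, -0.84973588]), 'ft_torque': array([ 0.00644312, -0.01904814,  0.04002502]), 'gripper_width': 0.09280154702328648}
```

Run:
```python
import cv2
a=cv2.imread("pics/top0.png")[155:340,180:440]; cv2.imwrite("pics/a1.png",cv2.resize(a,None,fx=3,fy=3,interpolation=cv2.INTER_CUBIC))
a=cv2.imread("pics/scene0.png")[195:315,180:440]; cv2.imwrite("pics/a2.png",cv2.resize(a,None,fx=3,fy=3,interpolation=cv2.INTER_CUBIC))
```

```text
(no output)
```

View pics/a1.png

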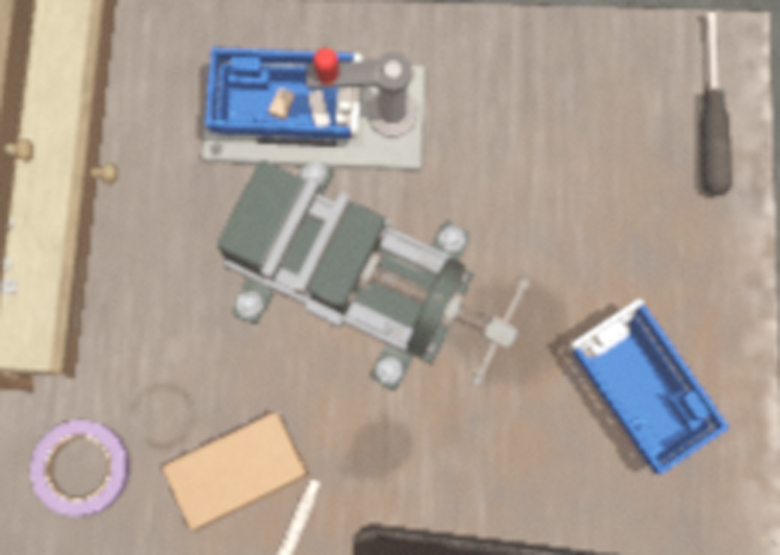

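View pics/a2.png

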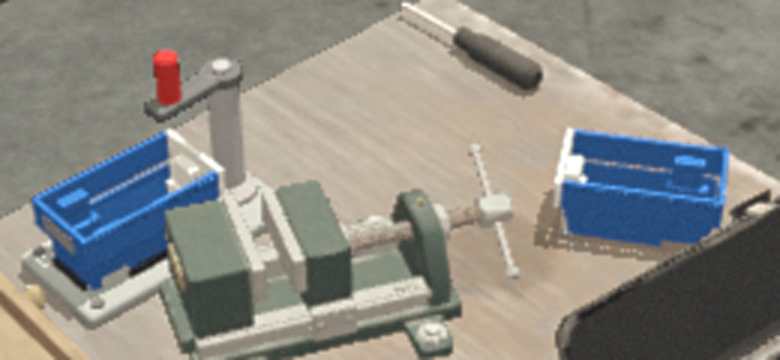

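```bash
cat > h.py <<'E'
import numpy as np,cv2
from scipy.optimize import least_squares
C={c:(lambda d:(d["K"],d["view"]))(np.load(c+"0.npz")) for c in("scene","top")}
def proj(c,P):
    K,V=C[c]; p=np.atleast_2d(P)@V[:3,:3].T+V[:3,3]; p=p*[1,-1,-1]; p=p@K.T; return p[:,:2]/p[:,2:]
def rect(x,y,a,z,L=.11,W=.06):
    R=np.array([[np.cos(a),-np.sin(a)],[np.sin(a),np.cos(a)]]); c=np.array([[-L/2,W/2],[-L/2,-W/2],[L/2,-W/2],[L/2,W/2]])
    return np.c_[c@R.T+[x,y],np.full(4,z)]
def fitrect(z,obs,x0,**k):  # obs: {cam: 4 corner pixels (nan=skip)}
    f=lambda v:np.concatenate([np.nan_to_num(proj(c,rect(*v,z,**k))-o,nan=0).ravel() for c,o in obs.items()])
    s=least_squares(f,x0); return s.x,s.fun.reshape(-1,2)
def fitpt(obs,x0):
    s=least_squares(lambda v:np.concatenate([proj(c,v)[0]-o for c,o in obs.items()]),x0); return s.x,s.fun
E
python3 - <<'E'
from h import *
n=(np.nan,np.nan)
T=lambda l:np.array(l,float)/3+[180,155]-1/3; S=lambda l:np.array(l,float)/3+[180,195]-1/3
# order (-x,+y),(-x,-y),(+x,-y),(+x,+y); lower: white end=-x, x-> +y world, its +y -> -x world (image down)
low=dict(top=T([(355,137),(360,53),(211,48),(207,132)]),scene=S([(219,178),(170,131),(35,196),n]))
up=dict(top=T([(641,302),(574,347),(659,471),(727,424)]),scene=S([n,n,n,n]))
up2=dict(scene=S([(571,130),(561,189),(723,212),(728,149)]))
for nm,z,o,x0 in(("low",.06,low,(.6,0,1.57)),("lowtop",.06,dict(top=low["top"]),(.6,0,1.57)),("lowsc",.06,dict(scene=low["scene"]),(.6,0,1.57)),("up top",.05,dict(top=up["top"]),(.4,-.3,-2.5)),("up sc",.05,up2,(.4,-.3,-2.5)),("up both",.05,{**up2,"top":up["top"]},(.4,-.3,-2.5))):
    v,e=fitrect(z,o,x0); print(nm,v.round(4),np.degrees(v[2]).round(1),e.round(1).tolist())
for nm,o in(("pivot",dict(top=T((394,69)),scene=S((222,67)))),("knobtop",dict(top=T((326,56)),scene=S((166,57))))):
    v,e=fitpt(o,(.6,-.1,.1)); print(nm,v.round(4),e.round(2))
E
```

```text
low [ 0.6524 -0.0032  1.5515] 88.9 [[-0.1, -0.7], [-0.4, 1.0], [-0.7, 0.3], [-1.4, -1.4], [2.5, -2.4], [0.7, -0.5], [-0.9, 1.1], [0.0, 0.0]]
lowtop [ 0.6519 -0.0046  1.5642] 89.6 [[0.7, -0.8], [0.1, 0.9], [-0.2, 0.8], [-0.6, -0.9]]
lowsc [ 6.5290e-01 -6.0000e-04  1.5027e+00] 86.1 [[1.5, -1.1], [0.8, 0.2], [-2.3, 0.5], [0.0, 0.0]]
up top [ 0.4465 -0.2721 -2.5321] -145.1 [[-0.5, -1.3], [-1.0, -1.0], [0.6, 1.2], [0.9, 1.0]]
up sc [ 0.4429 -0.2681 -2.5288] -144.9 [[-0.9, 0.8], [-1.4, -0.8], [1.2, -1.2], [1.1, 1.1]]
up both [ 0.4453 -0.2709 -2.5308] -145.0 [[-0.8, -0.4], [-1.4, -2.0], [1.1, -2.4], [1.1, 0.0], [-1.1, -0.8], [-1.6, -0.4], [0.1, 1.8], [0.4, 1.5]]
pivot [ 0.6544 -0.0848  0.1125] [-0.11 -0.13  0.16  0.04]
knobtop [ 0.6513 -0.0396  0.1435] [-0.01 -0.01  0.02  0.  ]
```

```bash
cat >> h.py <<'E'
def rot(a):  # tool down, jaw axis at heading a (rad)
    y=np.array([np.cos(a),np.sin(a),0]); z=np.array([0,0,-1.]); return np.c_[np.cross(y,z),y,z]
GP=.167
PIV=np.array([.6544,-.0848]); YAW=np.radians(89.6); LOW=np.array([.6525,-.0045]); UP=np.array([.4460,-.2715]); UYAW=np.radians(-145.1)
def tcp(xy,zg): return np.array([xy[0],xy[1],zg+GP])
def knob(t,rad=.045): return PIV+rad*np.array([np.cos(YAW+t),np.sin(YAW+t)])
E
python3 - <<'E'
from h import *
from station import r
k=np.degrees
print(knob(.07),knob(1.571))
for s in(0,np.pi):
    for nm,xy,z,a in[("knob0",knob(.07),.138,YAW+.07+np.pi/2),("knob.8",knob(.8),.138,YAW+.8+np.pi/2),("knob1.57",knob(1.57),.138,YAW+np.pi),("up",UP,.04,UYAW+np.pi/2),("uphigh",UP,.24,UYAW+np.pi/2),("place",LOW,.092,YAW+np.pi+np.pi/2),("placehi",LOW,.25,YAW-np.pi/2)]:
        q=r.inverse_kinematics(tcp(xy,z),rot(a+s)); print(k(s),nm,None if q is None else np.round(q,0))
E
cp pics/scene0.png pics/s_full.png
```

```text
[ 0.65156604 -0.03988933] [ 0.60940103 -0.08449501]
0.0 knob0 [ -36.   53.   64.  109.  -57.   58. -123.]
0.0 knob.8 [  -9.   35.   14.  111.  -14.   36. -122.]
0.0 knob1.57 [  1.  34.   2. 111.  -2.  35. -86.]
0.0 up [ 27.  39.  -3. 126.   8.  15. -38.]
0.0 uphigh [ 33.  21. -10. 117.   5.  42. -36.]
0.0 place [  8.  40. -19. 107.  21.  36. -25.]
0.0 placehi [ 13.  31. -27. 100.  17.  53. -21.]
180.0 knob0 [ 13.  38. -23. 105.  21.  41. -18.]
180.0 knob.8 [ 21.  38. -33. 109.  30.  42.  17.]
180.0 knob1.57 [ 30.  40. -42. 110.  37.  45.  56.]
180.0 up [ 65.  55. -63. 124.  70.  51.  82.]
180.0 uphigh [ 68.  32. -63. 115.  36.  54. 112.]
180.0 place [ -35.   51.   53.  110.  -56.   49. -132.]
180.0 placehi [ -41.   43.   64.  103.  -44.   63. -141.]
```

View pics/s_full.png

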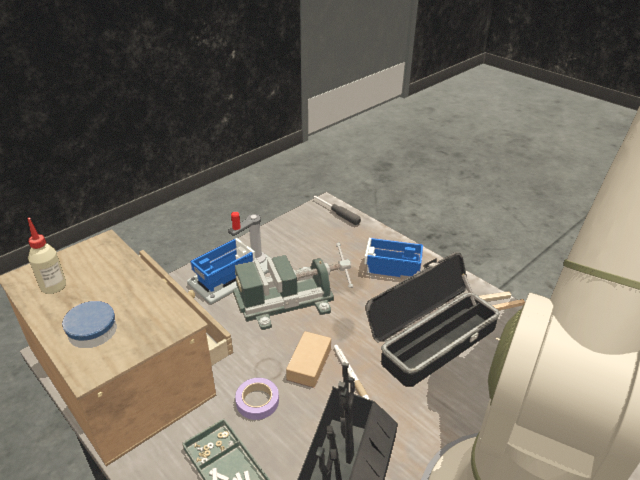

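```bash
python3 - <<'E'
from h import *
from station import r
st=lambda m:(lambda s:print(m,round(s["clock"],2),s["tool_pos"].round(4),s["force"].round(1),s["ft_torque"].round(2),round(s["gripper_width"],4)))(r.get_state())
p=r.get_state()["tool_pos"]
a=lambda t:YAW+t+1.5*np.pi
r.move_to(tcp(knob(.07),.30),rot(a(.07))); st("above"); print(r.get_state()["q"].round(0))
r.move_l(tcp(knob(.07),.138),rate=.2); st("down")
r.gripper_close(); st("closed")
for t in np.linspace(.07,1.53,8)[1:]:
    r.move_l(tcp(knob(t),.138),rate=.08,attitude=rot(a(t))); st(f"{t:.2f}")
for c in("scene","top"):
    d=r.capture(c); cv2.imwrite(f"pics/{c}1.png",d["pixels"][:,:,::-1])
E
python3 - <<'E'
import cv2,numpy as np
a=cv2.imread("pics/scene1.png")[190:310,180:500]; b=cv2.imread("pics/top1.png")[150:480:,180:500]
f=lambda x:cv2.resize(x,None,fx=2,fy=2,interpolation=cv2.INTER_CUBIC)
b=cv2.imread("pics/top1.png")[300:480,180:500]
cv2.imwrite("pics/b1.png",np.vstack([f(a),f(b)]))
E
```

```text
above 3.79 [ 0.6516 -0.041   0.4668] [-0.1 -0.6  0.8] [-0.06 -0.14 -0.01] 0.0931
[ 19.  29. -31.  96.  16.  59. -14.]
down 4.75 [ 0.652  -0.0398  0.3059] [-0.5 -0.1  0.2] [-0.04 -0.1   0.04] 0.0932
closed 5.94 [ 0.6514 -0.0398  0.3049] [-1.8  0.2 -0.1] [ 0.13  0.24 -0.02] 0.0152
0.28 6.3 [ 0.6422 -0.0413  0.3049] [-2.5  2.9  0.5] [0.53 0.38 0.  ] 0.0151
0.49 6.66 [ 0.6336 -0.0444  0.3049] [-3.3  3.9 -0.2] [0.81 0.59 0.04] 0.0151
0.70 7.02 [ 0.6256 -0.0495  0.3049] [-4.8  4.2 -0.1] [0.94 0.76 0.06] 0.0154
0.90 7.38 [ 0.619  -0.0562  0.3049] [-4.5  5.1  3.1] [0.93 0.86 0.13] 0.0158
1.11 7.73 [ 0.6138 -0.0641  0.3049] [-4.9  4.7  4. ] [0.89 0.95 0.12] 0.0153
1.32 8.09 [ 0.6105 -0.0729  0.3049] [-5.6  4.   2.8] [0.92 1.01 0.2 ] 0.0154
1.53 8.45 [ 0.6091 -0.0823  0.3049] [-6.2  4.2  3.1] [0.84 1.1  0.21] 0.0155
```

View pics/b1.png

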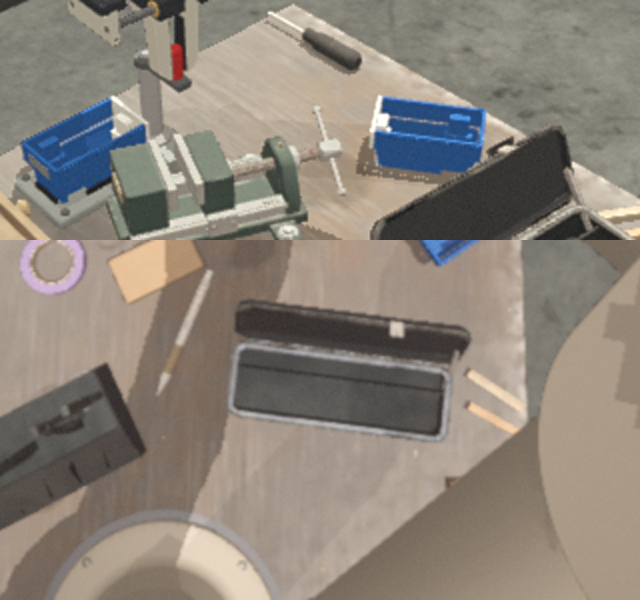

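Run:
```python
from h import *
from station import r
print(fitpt(dict(top=(298,331),scene=(366,302)),(.35,-.1,.1)))
print(fitpt(dict(top=(414,343),scene=(461,254)),(.35,-.3,.1)))
st=lambda m:(lambda s:print(m,round(s["clock"],2),s["tool_pos"].round(4),s["force"].round(1),s["ft_torque"].round(2),round(s["gripper_width"],4)))(r.get_state())
a=lambda t:YAW+t+1.5*np.pi
for t in(1.57,1.60):
    r.move_l(tcp(knob(t),.138),rate=.05,attitude=rot(a(t))); r.hold(.15); st(t)
r.let_go(); st("open")
r.move_l(tcp(knob(1.6),.27),rate=.2)
d=r.capture("scene"); cv2.imwrite("pics/scene2.png",d["pixels"][:,:,::-1]); d=r.capture("top"); cv2.imwrite("pics/top2.png",d["pixels"][:,:,::-1])
for c in("scene","top"):
    for q in("latch_knob","latch","lower_tote_center"):
        t=r.trace(c,q)
        if t: ys,xs=np.nonzero(t[0]["pixels"]); print(c,q,t[0]["p"],t[0]["bbox"],xs.mean(),ys.mean())
    print(proj(c,[*knob(1.57),.130]))
st("")
```

```text
(array([ 0.34266528, -0.0686648 ,  0.11023773]), array([ 0.24991705,  0.31360342, -0.33879907, -0.02655539]))
(array([ 0.32148437, -0.29944835,  0.09608695]), array([ 1.53777714,  2.0560181 , -2.46231646,  0.07528756]))
1.57 8.95 [ 0.6091 -0.0835  0.3049] [-4.9  5.9  2.6] [1.17 1.02 0.13] 0.0153
1.6 9.35 [ 0.6091 -0.0839  0.3049] [-4.5  8.3  2. ] [ 1.88  1.1  -0.09] 0.0154
open 10.64 [ 0.6094 -0.0858  0.305 ] [-0.4  0.4 -0.3] [ 0.09 -0.18 -0.01] 0.0925
scene latch_knob 0.78 [244.9, 212.2, 32.3, 25.4] 262.00443458980044 222.41685144124168
scene latch 0.81 [248.7, 212.3, 28.1, 22.3] 261.62285714285713 222.32
scene lower_tote_center 0.93 [191.8, 239.8, 62.8, 50.5] 221.2759369907659 262.8891906572515
[[267.96326812 219.46662924]]
top latch_knob 0.59 [306.2, 172.4, 11.8, 34.5] 309.87290969899664 188.36454849498327
top latch 0.81 [306.9, 176.8, 10.5, 27.0] 309.63389830508476 189.50169491525423
top lower_tote_center 0.71 [248.3, 177.0, 49.8, 22.6] 274.169133192389 188.63213530655392
[[310.15390362 196.03905984]]
 11.85 [ 0.6094 -0.0857  0.4365] [ 0.6  0.  -0. ] [ 0.04 -0.17 -0.03] 0.0927
```

Run:
```python
from h import *
from station import r
st=lambda m:(lambda s:print(m,round(s["clock"],2),s["tool_pos"].round(4),s["force"].round(1),s["ft_torque"].round(2),round(s["gripper_width"],4)))(r.get_state())
r.move_to(tcp(UP,.24),rot(UYAW+np.pi/2)); st("above"); print(r.get_state()["q"].round(0))
r.move_l(tcp(UP,.041),rate=.15); st("down")
r.gripper_close(); st("closed")
r.move_l(tcp(UP,.25),rate=.12); st("up")
r.move_to(tcp(LOW,.25),rot(YAW-np.pi/2)); r.hold(.3); st("over"); print(r.get_state()["q"].round(0))
d=r.capture("scene"); a=d["pixels"][:,:,::-1]; d=r.capture("top"); b=d["pixels"][:,:,::-1]
cv2.imwrite("pics/scene3.png",a);cv2.imwrite("pics/top3.png",b)
f=lambda x:cv2.resize(x,(400,520),interpolation=cv2.INTER_CUBIC)
cv2.imwrite("pics/c3.png",np.hstack([f(a[130:312,160:300]),f(b[80:262,210:350])]))
```

```text
above 13.43 [ 0.4464 -0.2711  0.4071] [-0.4 -0.5  0.7] [-0.06 -0.06  0.04] 0.0927
[ 40.  21. -19. 117.  10.  43. -41.]
down 14.9 [ 0.4461 -0.2716  0.2086] [-0.1  0.4 -0.4] [ 0.05 -0.04 -0.01] 0.093
closed 15.53 [ 0.4461 -0.2716  0.2081] [-0.8 -0.2  2.7] [-0.12  0.07  0.03] 0.0598
up 17.42 [ 0.4459 -0.2714  0.4164] [ 1.1  1.3 -1.5] [-0.03 -0.01 -0.04] 0.0597
over 18.99 [ 0.6523 -0.0054  0.4172] [-0.2  0.5 -1.2] [-0.04 -0.1   0.05] 0.06
[ 18.  32. -35. 100.  22.  55. -26.]
```

View pics/c3.png

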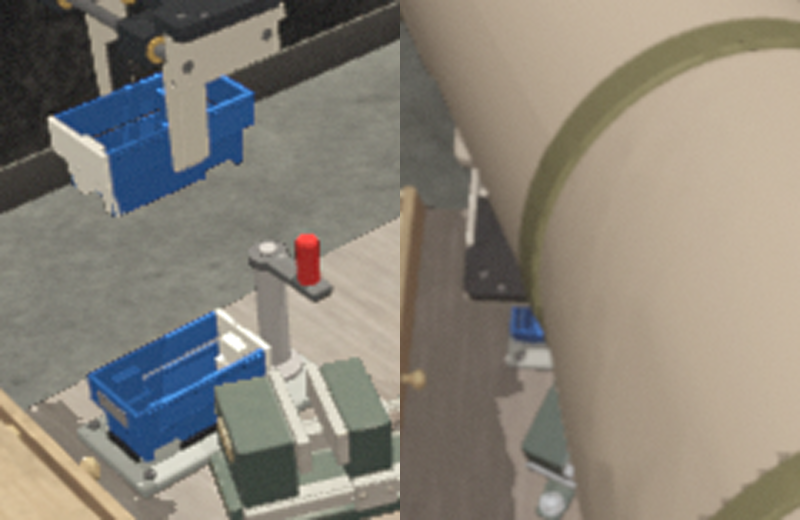

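Run:
```python
from h import *
from station import r
r.move_l(tcp(LOW,.120),rate=.12); r.hold(.3); s=r.get_state(); print(s["clock"],s["tool_pos"],s["force"])
d=r.capture("scene"); a=d["pixels"][:,:,::-1]; cv2.imwrite("pics/scene4.png",a)
b=r.capture("top")["pixels"][:,:,::-1]; cv2.imwrite("pics/top4.png",b)
cv2.imwrite("pics/c4.png",cv2.resize(a[205:300,180:280],None,fx=6,fy=6,interpolation=cv2.INTER_CUBIC))
for nm,c,z,y in(("up",s["tool_pos"][:2],.129,YAW+np.pi),("low",LOW,.06,YAW)): print(nm,((proj("scene",rect(*c,y,z))-[180,205]+.5)*6).round(0).tolist())
```

```text
20.625 [ 0.65253721 -0.00454867  0.28740476] [-0.66160145  0.44772752 -1.65795226]
up [[40.0, 165.0], [151.0, 253.0], [443.0, 107.0], [329.0, 28.0]]
low [[457.0, 279.0], [346.0, 198.0], [69.0, 339.0], [177.0, 429.0]]
```

View pics/c4.png

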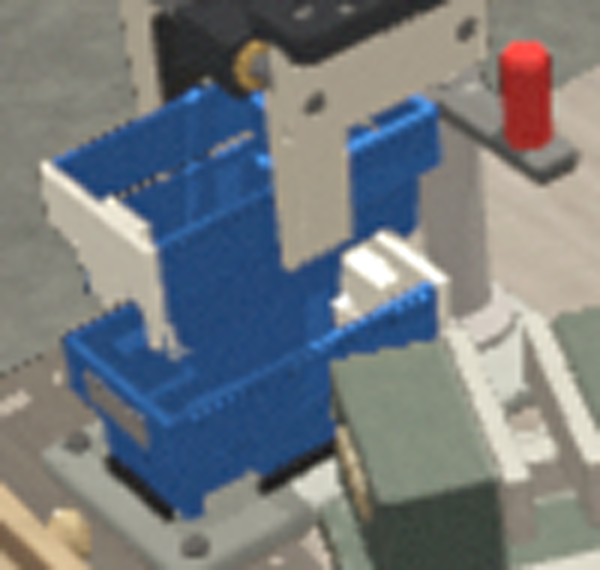

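Run:
```python
from h import *
from station import r
st=lambda m:(lambda s:(print(m,round(s["clock"],2),s["tool_pos"].round(4),s["force"].round(1),s["ft_torque"].round(2)),s["force"])[1])(r.get_state())
T=np.array([.654,-.0038])
r.move_l(tcp(T,.120),rate=.05); r.move_l(tcp(T,.104),rate=.06); r.hold(.1); f0=st("start")
for z in np.arange(.102,.0905,-.0015):
    r.move_l(tcp(T,z),rate=.03); r.hold(.05); f=st(round(z,4))
    if f[2]-f0[2]>3: break
cv2.imwrite("pics/scene5.png",r.capture("scene")["pixels"][:,:,::-1]); a=cv2.imread("pics/scene5.png")
cv2.imwrite("pics/c5.png",cv2.resize(a[205:300,180:280],None,fx=6,fy=6,interpolation=cv2.INTER_CUBIC))
```

```text
start 21.49 [ 0.654  -0.0037  0.2709] [ 0.4  0.  -1.9] [-0.   -0.09 -0.04]
0.102 21.79 [ 0.654  -0.0038  0.2691] [-0.7  0.6 -2.3] [-0.06 -0.14 -0.  ]
0.1005 22.09 [ 0.654  -0.0038  0.2675] [ 0.3  0.4 -2.2] [-0.05 -0.13 -0.01]
0.099 22.39 [ 0.654  -0.0038  0.266 ] [ 0.   0.3 -2. ] [-0.09 -0.11  0.  ]
0.0975 22.69 [ 0.654  -0.0038  0.2644] [-0.3  0.3 -1.9] [-0.05 -0.04  0.  ]
0.096 22.99 [ 0.654  -0.0038  0.2629] [ 0.7  0.2 -2. ] [-0.03 -0.1   0.03]
0.0945 23.29 [ 0.654  -0.0038  0.2615] [-1.  -1.2 -2.1] [-0.08 -0.13  0.02]
0.093 23.59 [ 0.6541 -0.0038  0.2602] [-0.3 -1.   1. ] [-0.06 -0.05  0.06]
0.0915 23.89 [ 0.654  -0.0036  0.2601] [-4.1 -0.5 15. ] [-0.18  1.11  0.01]
```

View pics/c5.png

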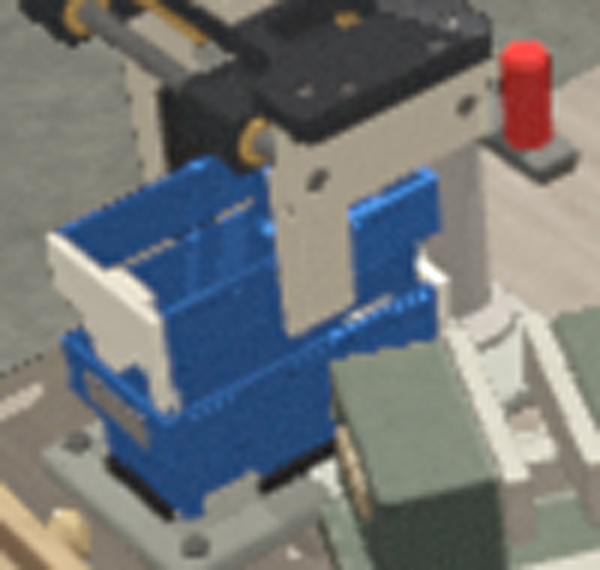

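Run:
```python
from h import *
for t in((268.3,209.3),(253.5,235),(286,216)):
  for s in((235.8,267.5),(253.3,261.7),(241,281.5)): 
    v,e=fitpt(dict(top=t,scene=s),(.57,0,.06)); print(t,s,v.round(3),e.round(1))
```

```text
(268.3, 209.3) (235.8, 267.5) [0.596 0.006 0.071] [-0.6 -0.7  0.8  0.2]
(268.3, 209.3) (253.3, 261.7) [ 0.579 -0.008  0.091] [ 4.5  5.2 -5.9 -1.3]
(268.3, 209.3) (241, 281.5) [0.599 0.003 0.035] [ 2.1  2.4 -2.7 -0.6]
(253.5, 235) (235.8, 267.5) [0.538 0.035 0.121] [-4.2 -4.9  5.4  1.3]
(253.5, 235) (253.3, 261.7) [0.523 0.022 0.139] [ 0.9  1.  -1.2 -0.3]
(253.5, 235) (241, 281.5) [0.538 0.034 0.09 ] [-1.6 -1.9  2.   0.5]
(286, 216) (235.8, 267.5) [ 0.604 -0.017  0.048] [-6.8 -7.8  8.8  2. ]
(286, 216) (253.3, 261.7) [ 0.585 -0.03   0.07 ] [-1.6 -1.9  2.1  0.5]
(286, 216) (241, 281.5) [ 0.607 -0.02   0.011] [-4.2 -4.8  5.4  1.2]
```

Run:
```python
from h import *
from station import r
st=lambda m:(lambda s:print(m,round(s["clock"],2),s["tool_pos"].round(4),s["force"].round(1),s["ft_torque"].round(2),round(s["gripper_width"],4)))(r.get_state())
T=np.array([.654,-.0038])
r.move_l(tcp(T,.0940),rate=.03); r.hold(.2); st("eased")
r.let_go(); r.hold(.3); st("open")
r.move_l(tcp(T,.25),rate=.15); r.hold(.2); st("up")
r.move_to(tcp(knob(1.571),.30),rot(YAW+1.571+1.5*np.pi)); st("over knob"); print(r.get_state()["q"].round(0))
a=r.capture("scene")["pixels"][:,:,::-1]; cv2.imwrite("pics/scene6.png",a)
b=r.capture("top")["pixels"][:,:,::-1]; cv2.imwrite("pics/top6.png",b)
f=lambda x:cv2.resize(x,(400,380),interpolation=cv2.INTER_CUBIC)
cv2.imwrite("pics/c6.png",np.hstack([f(a[205:300,180:280]),f(b[140:235,240:340])]))
```

```text
eased 24.39 [ 0.6539 -0.0039  0.2606] [ 0.1 -0.  -1.9] [-0.06 -0.11  0.03] 0.0598
open 25.43 [ 0.654  -0.0038  0.261 ] [-0.4 -0.1 -0.8] [-0.05 -0.07 -0.03] 0.0931
up 26.82 [ 0.6539 -0.0038  0.4162] [-0.1 -0.7  0.6] [-0.09 -0.07  0.01] 0.0932
over knob 28.15 [ 0.6094 -0.0843  0.4668] [ 0.6 -0.4 -0.3] [ 0.02 -0.13  0.03] 0.093
[ 41.  34. -61. 100.  33.  65.  59.]
```

View pics/c6.png

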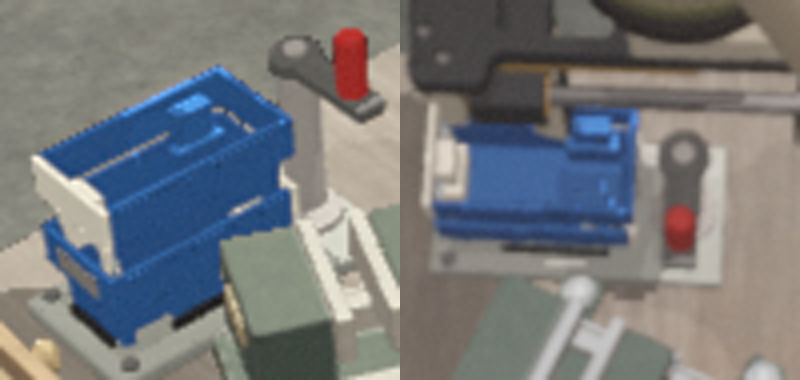

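Run:
```python
from h import *
from station import r
st=lambda m:(lambda s:print(m,round(s["clock"],2),s["tool_pos"].round(4),s["force"].round(1),s["ft_torque"].round(2),round(s["gripper_width"],4)))(r.get_state())
a=lambda t:YAW+t+1.5*np.pi
r.move_l(tcp(knob(1.571),.138),rate=.2); st("down"); r.gripper_close(); st("closed")
for t in list(np.linspace(1.571,.05,8)[1:])+[.0,-.04]:
    r.move_l(tcp(knob(t),.138),rate=.07,attitude=rot(a(t))); st(f"{t:.2f}")
r.hold(.2); st("end")
r.let_go(); r.hold(.2)
r.move_l(tcp(knob(0),.30),rate=.2); st("up")
r.move_to(tcp((.50,-.35),.30),rot(a(0))); r.hold(.3)
for c,k in(("scene",(205,300,180,280)),("top",(140,235,240,340))):
    x=r.capture(c)["pixels"][:,:,::-1]; cv2.imwrite(f"pics/{c}7.png",x); k=x[k[0]:k[1],k[2]:k[3]]
    cv2.imwrite(f"pics/{c}7c.png",cv2.resize(k,(400,380),interpolation=cv2.INTER_CUBIC))
    t=r.trace(c,"latch_knob"); print(c,t[0]["bbox"] if t else None, proj(c,[*knob(0),.147]),proj(c,[*PIV,.113]))
cv2.imwrite("pics/c7.png",np.hstack([cv2.imread("pics/scene7c.png"),cv2.imread("pics/top7c.png")])); st("clear")
```

```text
down 29.21 [ 0.6098 -0.0841  0.306 ] [ 0.4 -0.1 -0. ] [ 0.03 -0.13 -0.03] 0.093
closed 30.4 [ 0.6094 -0.0836  0.305 ] [-0.1  5.4 -1.2] [ 1.1  -0.15 -0.03] 0.0153
1.35 30.77 [ 0.6105 -0.0745  0.305 ] [-0.3  3.2 -1.1] [ 0.77 -0.11  0.14] 0.015
1.14 31.13 [ 0.6136 -0.0656  0.305 ] [-1.6  3.4 -0. ] [0.83 0.08 0.09] 0.0159
0.92 31.5 [ 0.6186 -0.0573  0.305 ] [-0.4  3.9 -0.4] [0.85 0.26 0.05] 0.0157
0.70 31.87 [ 0.6254 -0.0504  0.305 ] [-2.6  2.6  1.8] [ 0.88  0.3  -0.  ] 0.0155
0.48 32.23 [ 0.6335 -0.045   0.305 ] [-1.8  3.1  1.2] [ 0.69  0.31 -0.1 ] 0.0153
0.27 32.6 [ 0.6426 -0.0416  0.305 ] [-1.7  3.4  1.3] [ 0.49  0.27 -0.13] 0.0152
0.05 32.97 [ 0.6522 -0.0402  0.305 ] [-2.2  2.6  1.5] [ 0.25  0.27 -0.19] 0.0154
0.00 33.22 [ 0.654  -0.0402  0.3049] [-4.9  0.6  4.6] [ 0.07  1.   -0.05] 0.0155
-0.04 33.47 [ 0.6547 -0.0401  0.3048] [-10.9   1.1   8.7] [0.14 2.28 0.25] 0.0155
end 33.67 [ 0.6547 -0.0401  0.3048] [-11.2   0.7   7.4] [0.15 2.26 0.22] 0.0154
up 36.12 [ 0.6544 -0.04    0.4659] [-0.5 -0.5 -0.6] [-0.07 -0.05 -0.  ] 0.0931
scene None [[233.8382947 211.3354002]] [[253.81722843 216.81940657]]
top [281.7, 166.7, 36.7, 21.3] [[288.39150254 171.09373466]] [[310.89103379 177.47059669]]
clear 37.92 [ 0.5001 -0.3498  0.467 ] [-0.2 -0.1 -0. ] [-0.11 -0.09 -0.  ] 0.0929
```

View pics/c7.png

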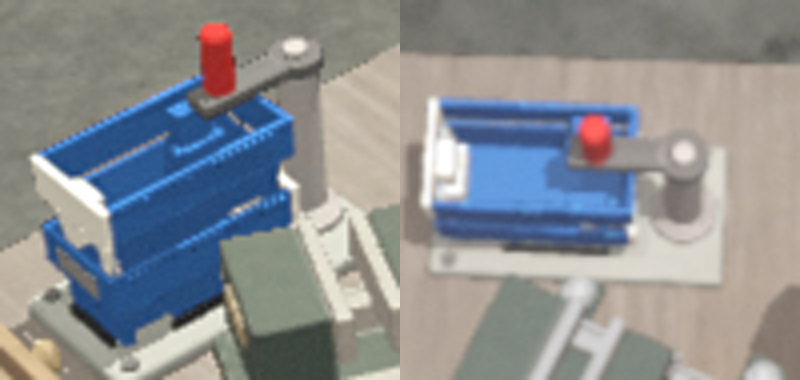

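```bash
python3 -c "
from station import r
r.finish_job()"
```

```text
the job is handed in; nothing more can be done
```

I swung the hold-down open to its stop, stacked the spare tote turned half round on the lower one, swung the hold-down closed again, and handed the job in. The clock read 38 s of the 64 s allowed, and no verdict is reported.

What the last checks showed:
- **Open stop:** the force at the knob rose as it reached the stop at about 1.57 rad.
- **Stacking:** the spare tote touched down with the tool at 260.2 mm; 260 mm was expected for a stack. The last pictures show the white ends at opposite ends, the top tote level and the lower tote seated in the carrier.
- **Closed stop:** the arm met the stop at about 0 rad, with 11 N resisting. The last picture shows the hold-down over the top tote and the gripper well clear.
- **Bystanders:** I never went near the tape roll, brown block or screwdriver, but I did not measure their positions again at the end.

Two things disagreed or failed:
- **Lower tote position:** the two cameras differed by about 4 mm along the tote. I shifted the placing target by about 1.7 mm from a close comparison in the scene camera picture, and the tote then went in without side force.
- **Knob detection:** the final network query for the knob in the scene camera found nothing, although the knob is plainly visible in that picture.

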